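# Count to the third bay and dock the logger

## Robot

A 6-joint arm with a two-finger parallel gripper is mounted at the origin on the work surface. World frame = base frame: x ahead of the robot, y to its left, z up, the work surface at z = 0. Lengths are in mm, angles in rad, forces in N, time in s.
With the tool pointing down it reaches from about 325 to 875 mm from the base axis. Payload 4.4 kg.
Tool frame: the origin (TCP) lies on the centre line of the jaws, within the pads' length; the fingertips stand ahead of it and the grasp point (between the pads) lies 6 mm ahead of it (ctrl.tcp_to_tips is the z of the fingertips in the tool frame, in mm); z points along the fingers, y is the line along which they close (so a half turn about z gives the same grasp; the last joint's range is limited). The gripper opens to 85 mm and grips with 20 to 120 N. Pads are 22 mm wide; open, the fingers measure 114 mm over their backs; the gripper's body (76 mm by 85 mm) begins 54 mm behind the grasp point. The pads swing forward as they close: fully open they stand 13 mm farther back than shut.
Start: joints at [-1.298, 0.207, 1.542, -0, 1.393, -0.15], TCP at [235.92, -524.375, 222.682] pointing down, gripper open.
Joint ranges: [-2.73, 2.73], [-0.86, 2.22], [0.23, 2.46], [-1.11, 4.25], [0.08, 2.63], [-2.82, 2.82]. Speed limits (rad/s): [2.79, 2.79, 3.14, 3.14, 3.14, 3.14].

## Interface

Orientations are given as a 3x3 rotation matrix whose columns are the frame's x, y, z axes.
In Python, from plant import ctrl, sensors, optics gives the robot as it stands. Calls block until the motion is done:
- ctrl.move_ptp(position, orientation): joint-space move of the TCP to a pose.
- ctrl.move_l(position, rot=None, vel=150, threshold=None): straight line of the TCP; rot=None keeps the orientation; vel is the mean speed in mm/s. With threshold (N) it stops when the force on the tool has changed by that much, and returns True; else False.
- ctrl.set_joints(angles): joint-space move.
- ctrl.gripper_to(opening, force=None): finger opening in mm; force is the grip in N (None keeps the last); returns when the fingers have stopped.
- ctrl.hold(seconds).
- ctrl.solve_ik(position, orientation): joint angles nearest the present ones, or None.
- sensors.read_state(): the state.
- optics.grab_frame(name): name is "side" or "top" or "wrist"; returns (picture, depth): 420x560x3 uint8, red, green, blue; 420x560 float32, mm along the optical axis (not along the pixel's ray), 0 where there is no reading.
- optics.camera_params(name): a dict with "mtx" (3x3 intrinsics, pixels), "k1" (the pictures are not rectified: a ray, as slopes to the right and down, at radius r is drawn at 1 + k1 r^2 times it, then the intrinsics apply), "R" (3x3) and "t" (3): a world point X has camera coordinates R X + t; the wrist camera has in their place "T_tool_cam" (4x4, takes a point from camera to tool coordinates, whose origin is the TCP and whose axes are the flange's). Camera axes: x right, y down, z forward; pixel columns grow to the right and rows downward; lengths in mm; the calibration is good to about 2 mm. A picture is of the moment at which its call begins: read the wrist's pose just before it. camera_params takes no time and is no camera call.
A pose or a line that the arm cannot do raises ctrl.MotionError and nothing moves.
- ctrl.finish_job(): hands the job in; it is judged then, once.
The state is a dict: "t": time; "q": joint angles; "qvel": joint speeds; "tau": joint torques, N m; "eef_pos": TCP position; "eef_rot": TCP orientation; "force": force on the tool from outside, world axes, zero at the start; "wrist_torque": the same for the moment, N m; "grip_width": finger opening in mm; "grasp_force": force on a finger pad.
Only numpy, scipy, OpenCV 4.12 (cv2) and the standard library are available. Lean on these libraries where they do the work, as an engineer would, in place of code of your own. Each camera call takes 0.05 s, during which the arm holds its last target. There are 200 camera calls.

## Task

On the logger rack, start at the end that has the blue block and run a fingertip along the row of yellow keys on the back rail, dipping the first, second and third key in turn and none beyond the third; every bay counts, filled or empty. Then, without lifting it, push the white logger with the orange band along the loading track until it faces that third bay, and push it in until it is fully home against the back. Leave the dark loggers, the jar and the screwdriver where they are.

Things in the scene. Friction and masses are not known exactly. Their poses are not given: they have to be found in the camera images.
- rack: Divider rack fixed to the table, 150 mm (x) by 340 mm (y), floor 6 mm thick. Origin: centre of its underside, on the table; x points from the open front (robot side) to the back, y along the row of bays, z up; it may be turned a little. Rack frame, mm: front lip x -75 to -67, top z 14; then the track, the bays and the back rail.
- track (a point): Middle of the loading track's floor, rack (-37, 0, 6) mm. The track runs along rack y, 60 mm wide (x -67 to -7), between the front lip and the divider noses, with a low stop at each end (y +-164 to +-170, top z 14).
- bays (a point): Middle of the row of bays, on the floor at the bay mouths, rack (-7, 0, 6) mm. Six bays A to F at rack y +125, +75, +25, -25, -75, -125 mm, open to the track and upwards, each 44 wide between 6 mm dividers (round noses, top z 36), 58 deep, ending at the back rail's face, x +51. A logger fully home has its origin at x +23, z 6, its front 2 mm inside the noses.
- rail (a point): Middle of the back rail's top, rack (63, 0, 50) mm. The rail is 24 mm thick (x +51 to +75), runs along rack y, and carries one yellow key over each bay.
- blue_end: Bright blue block fixed at one end of the back rail (28 x 22 x 52 mm tall, origin at centre of underside, rack x +63, y +161 or -161 mm). Counting starts at the key beside it: at +161 the order is A, B, C (third bay at y +25); at -161 it is F, E, D (third bay at y -25). A black block stands at the other end.
- logger: White data logger, orange band, about 0.15 kg, 56 mm (its x) by 36 (y) by 42 tall, upright corners rounded 6 mm. Origin at the centre of its underside. Stands loose in the track near one end, 65 to 150 mm along it from the third bay, its x parallel to the rack's, with 4 mm of play across the track. Slides on the floor with ordinary plastic friction, about 1 N.
- key_a (a joint): Yellow spring key over bay A, rack x +63, y +125 mm. Value: how far it is pressed, 0 (up) to 0.0045 m (level with the rail top). All six alike: a shallow dome (radius 26 mm about rack x), 18 mm in x, 29 mm in y, crest 4.5 mm above the rail, 54.5 mm above the table; spring 0.7 N/mm, 3 N fully down. Dipped 2 mm counts.
- key_b (a joint): Yellow spring key over bay B, rack x +63, y +75 mm. Value: how far it is pressed, 0 (up) to 0.0045 m (level with the rail top). Like key_a.
- key_c (a joint): Yellow spring key over bay C, rack x +63, y +25 mm. Value: how far it is pressed, 0 (up) to 0.0045 m (level with the rail top). Like key_a.
- key_d (a joint): Yellow spring key over bay D, rack x +63, y -25 mm. Value: how far it is pressed, 0 (up) to 0.0045 m (level with the rail top). Like key_a.
- key_e (a joint): Yellow spring key over bay E, rack x +63, y -75 mm. Value: how far it is pressed, 0 (up) to 0.0045 m (level with the rail top). Like key_a.
- key_f (a joint): Yellow spring key over bay F, rack x +63, y -125 mm. Value: how far it is pressed, 0 (up) to 0.0045 m (level with the rail top). Like key_a.
- spare: Dark steel-grey logger with a green band, same size as the white one (56 x 36 x 42 mm), loose, origin at the centre of its underside. Leave alone. It stands in the loading track near the other end from the white logger.
- docked: Dark steel-grey logger with a green band, same size as the white one (56 x 36 x 42 mm), loose, origin at the centre of its underside. Leave alone. It is already home in the end bay A.
- jar: Amber glass jar, 60 mm across, 80 mm tall, origin at the centre of its underside; stands left of the rack. Leave alone.
- driver: Screwdriver with a red handle, 170 mm long, lying right of the rack; origin on its underside near the middle. Leave alone.
Not all that is in view belongs to the job. What is shaped like the logger but pink or purple is not meant. There is more than one size of the blue_end; the job needs the larger.

How it is judged (in metres and radians):
On the way, in this order (a step that is already met when the one before it is completed fails the run):
1. the first key from the blue end is dipped at least 2 mm (((y of blue_end in the frame of rack above 0 m and value of joint key_a above 0.002 m) or (y of blue_end in the frame of rack below 0 m and value of joint key_f above 0.002 m))), for 0.04 s.
2. then the second key (((y of blue_end in the frame of rack above 0 m and value of joint key_b above 0.002 m) or (y of blue_end in the frame of rack below 0 m and value of joint key_e above 0.002 m))), for 0.04 s.
3. then the third key (((y of blue_end in the frame of rack above 0 m and value of joint key_c above 0.002 m) or (y of blue_end in the frame of rack below 0 m and value of joint key_d above 0.002 m))), for 0.04 s.
4. then the white logger is pushed home in the third bay (x of logger in the frame of rack above 0.017 m and z of logger in the frame of rack below 0.01 m and angle between the x axis of logger and the x axis of rack, either way round below 0.2 rad and ((y of blue_end in the frame of rack above 0 m and y of logger in the frame of rack between 0.016 and 0.034 m) or (y of blue_end in the frame of rack below 0 m and y of logger in the frame of rack between -0.034 and -0.016 m))), for 0.2 s.
At the end, for the whole second after the job is handed in: The white logger stands at rest on the floor of the third bay counted from the blue end, within 6 mm of fully home, within 9 mm of the bay's middle and square to it within 0.2 rad (all of step 4 and linear speed of logger below 0.01 m/s); the robot touches nothing.
It fails at once if a key beyond the third one is pressed ((y of blue_end in the frame of rack above 0 m and value of joint any of key_d, key_e, key_f above 0.003 m) or (y of blue_end in the frame of rack below 0 m and value of joint any of key_a, key_b, key_c above 0.003 m)).
It fails at once if the white logger is lifted off the rack's floor or tipped (z of logger in the frame of rack above 0.014 m or angle between logger's own z axis and vertical above 0.3 rad).
It fails at once if a dark logger is pushed more than 20 mm out of place (distance of any of spare, docked from where it was at the start of the episode above 0.02 m).
It fails at once if the jar or the screwdriver is moved more than 20 mm (distance of any of jar, driver from where it was at the start of the episode above 0.02 m).
It also fails if it takes over 66 s, if anything falls off the work surface, if the arm or the gripper's body presses on something with over 40 N, if the wrist force passes 120 N, or if a joint passes its speed limit or range.

## Working session

There is one attempt and no reset: what is moved stays moved. The work goes in short steps, each a Python script; the robot and the scene stay as the last script left them, time stands still between calls to the robot, and variables do not carry over. Pictures are saved under pics/ and viewed, at most 10 in all, crops included, and the job is handed in when it is done.

```bash
mkdir -p pics
cat > h.py <<'E'
import numpy as np, cv2
from plant import ctrl, sensors, optics
def world(name, depth, uv, z=None):
    """pixels (N,2) -> world, using depth (or plane height z)"""
    p=optics.camera_params(name); K=np.array(p["mtx"]); uv=np.atleast_2d(uv).astype(float)
    n=cv2.undistortPoints(uv[:,None,:],K,np.array([p["k1"],0,0,0,0.]))[:,0]
    r=np.c_[n,np.ones(len(n))]; R=np.array(p["R"]); t=np.array(p["t"])
    if z is None:
        d=depth[uv[:,1].round().astype(int),uv[:,0].round().astype(int)]
        return (r*d[:,None]-t)@R
    o=-R.T@t; w=r@R; return o+w*((z-o[2])/w[:,2])[:,None]
E
python3 - <<'E'
from h import *
for n in("top","side"):
    im,d=optics.grab_frame(n); np.savez(f"{n}.npz",im=im,d=d); cv2.imwrite(f"pics/{n}1.png",im[...,::-1])
    p=optics.camera_params(n);print(n,-np.array(p["R"]).T@p["t"],p["mtx"][0],p["k1"])
print(ctrl.tcp_to_tips, sensors.read_state()["t"])
E
```

```text
top [ 385.61265903  -10.25161096 1260.7860141 ] [442.14476061   0.         280.10926044] 0.04864283586448144
side [ 417.36056078 -646.39294866  760.59025261] [393.09960137   0.         285.69586456] -0.08084376171016491
25.0 0.1
```

View pics/top1.png

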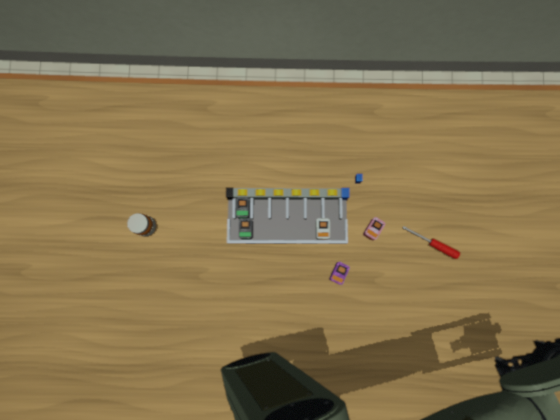

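View pics/side1.png

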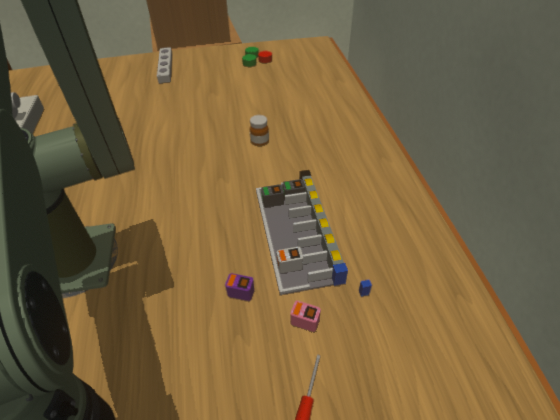

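Top view: the blue block is at the right end of the rail (345,193), so the order is F, E, D. The keys run from (243,192) to (332,192). The white logger is at (323,228), and the spare (245,229) and docked (242,207) loggers are at the left end. Next I'll localise the rack coarsely and take a close wrist view.

```bash
cat >> h.py <<'E'
def blobs(im, lo, hi, amin=8):
    m=cv2.inRange(cv2.cvtColor(im,cv2.COLOR_RGB2HSV),lo,hi)
    n,_,s,c=cv2.connectedComponentsWithStats(m)
    return [(c[i],s[i,4]) for i in range(1,n) if s[i,4]>=amin]
KY=np.array([125,75,25,-25,-75,-125.])
def fitrack(P):
    """6 key tops (world), any order -> rack origin xy, yaw"""
    P=P[np.argsort(-P[:,1])][:,:2]; M=np.c_[np.full(6,63.),KY]
    a,b=M-M.mean(0),P-P.mean(0); th=np.arctan2((a[:,0]*b[:,1]-a[:,1]*b[:,0]).sum(),(a*b).sum())
    R=np.array([[np.cos(th),-np.sin(th)],[np.sin(th),np.cos(th)]]); o=P.mean(0)-R@M.mean(0)
    return o,th,np.linalg.norm(M@R.T+o-P,axis=1)
E
python3 - <<'E'
from h import *
f=np.load("top.npz");im,d=f["im"],f["d"]
b=[x for x in blobs(im,(22,120,90),(35,255,255)) if 185<x[0][1]<200]
print([(c.round(1),a) for c,a in b])
uv=np.array([c for c,a in b]);print(world("top",d,uv).round(1))
o,th,r=fitrack(world("top",d,uv,53));print(o,th,r.round(1))
# wrist look
R=np.array([[np.cos(th),-np.sin(th)],[np.sin(th),np.cos(th)]])
c=o+R@[0,0]
print(optics.camera_params("wrist")["T_tool_cam"],optics.camera_params("wrist")["mtx"]); print(sensors.read_state()["eef_rot"])
E
```

```text
[(array([242., 192.]), np.int32(59)), (array([260.1, 192. ]), np.int32(62)), (array([278.1, 192. ]), np.int32(62)), (array([295.9, 192. ]), np.int32(62)), (array([314. , 191.8]), np.int32(57)), (array([331.9, 191.9]), np.int32(59))]
[[ 615.   109.9   50.3]
 [ 616.1   59.6   50.1]
 [ 617.     9.4   52. ]
 [ 618.2  -40.2   53.6]
 [ 619.7  -90.2   54.3]
 [ 621.7 -140.5   48.6]]
[554.69249266 -17.01868453] 0.026654627896205745 [0.1 0.2 0.3 0.1 0.3 0.3]
[[-1.08631789e-04 -9.63266273e-01 -2.68548088e-01  6.82746396e+01]
 [ 9.99999946e-01 -2.17650505e-05 -3.26445234e-04 -1.78925877e-02]
 [ 3.08608721e-04 -2.68548109e-01  9.63266224e-01 -1.50357713e+02]
 [ 0.00000000e+00  0.00000000e+00  0.00000000e+00  1.00000000e+00]] [[307.22763713   0.         282.94374075]
 [  0.         307.22763713 207.3930366 ]
 [  0.           0.           1.        ]]
[[ 9.11949603e-01  4.10301852e-01 -5.58317742e-04]
 [ 4.10302107e-01 -9.11947418e-01  2.02161048e-03]
 [ 3.20314100e-04 -2.07268582e-03 -9.99997801e-01]]
```

The keys fit the 50 mm pitch to within 0.3 mm and their height is about right. Next is the wrist view.

```bash
cat >> h.py <<'E'
def wworld(d,uv,pose,z=None):
    p=optics.camera_params("wrist");K=np.array(p["mtx"]);uv=np.atleast_2d(uv).astype(float)
    n=cv2.undistortPoints(uv[:,None,:],K,np.array([p["k1"],0,0,0,0.]))[:,0]; r=np.c_[n,np.ones(len(n))]
    T=np.array(p["T_tool_cam"]); E=np.eye(4);E[:3,:3]=pose[1];E[:3,3]=pose[0];T=E@T
    w=r@T[:3,:3].T
    s=d[uv[:,1].round().astype(int),uv[:,0].round().astype(int)] if z is None else (z-T[2,3])/w[:,2]
    return T[:3,3]+w*s[:,None]
def look(tag):
    s=sensors.read_state(); im,d=optics.grab_frame("wrist"); np.savez(tag+".npz",im=im,d=d,p=s["eef_pos"],R=s["eef_rot"])
    cv2.imwrite(f"pics/{tag}.png",im[...,::-1]); return im,d,(np.array(s["eef_pos"]),np.array(s["eef_rot"]))
def toolR(th): c,s=np.cos(th),np.sin(th); return np.array([[c,s,0],[s,-c,0],[0,0,-1.]])
def logger_top(d,pose,o,th):
    """white logger top from depth in rack frame: points 42<z<52, y in its side of the track -> minAreaRect"""
    v,u=np.mgrid[0:420,0:560]; uv=np.c_[u.ravel(),v.ravel()]; ok=d.ravel()>0
    P=wworld(d,uv[ok],pose); R=np.array([[np.cos(th),-np.sin(th)],[np.sin(th),np.cos(th)]])
    Q=(P[:,:2]-o)@R; m=(P[:,2]>42)&(P[:,2]<54)&(Q[:,0]<48)&(Q[:,0]>-75)&(Q[:,1]<50)&(Q[:,1]>-150)
    return cv2.minAreaRect(Q[m].astype(np.float32)),np.median(P[m,2]),m.sum(),Q[m]
E
python3 - <<'E'
from h import *
o=np.array([554.7,-17.]);th=.0267
ctrl.move_ptp([o[0]+10,o[1]-10,240],toolR(th)); ctrl.hold(.3)
im,d,pose=look("w1"); print(pose[0].round(1),sensors.read_state()["t"])
b=blobs(im,(22,120,90),(35,255,255),60);uv=np.array([c for c,a in b]);print([(c.round(),a) for c,a in b])
print(wworld(d,uv,pose).round(1))
if len(uv)==6:
    o2,t2,r=fitrack(wworld(d,uv,pose,53));print(o2,t2,r.round(2)); q=logger_top(d,pose,o2,t2);print(q[:3])
E
```

```text
[564.7 -27.5 240. ] 2.5917
[(array([160., 137.]), np.int32(431)), (array([205., 137.]), np.int32(436)), (array([251., 137.]), np.int32(443)), (array([297., 137.]), np.int32(439)), (array([343., 137.]), np.int32(443)), (array([388., 138.]), np.int32(425))]
[[ 614.7  107.3   52.9]
 [ 615.6   57.7   54.5]
 [ 616.7    8.7   52.7]
 [ 617.7  -40.6   52.9]
 [ 619.2  -90.3   52.6]
 [ 620.1 -139.9   52.5]]
[554.34412529 -17.49631897] 0.02249251291160248 [1.6  0.84 0.22 0.5  0.9  1.28]
(((-37.23350524902344, -98.73103332519531), (56.8520622253418, 37.13731384277344), 0.09047117084264755), np.float64(47.75306252226872), np.int64(1428))
```

View pics/w1.png

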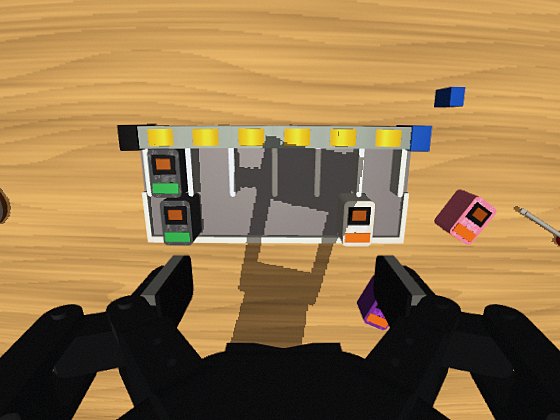

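The wrist view agrees with the top view. Keys F, E and D are at (388,138), (343,137) and (297,137), next to the large blue block (420,138). The logger is at rack (-37,-99). Now the key run.

```bash
cat >> h.py <<'E'
O=np.array([554.5,-17.3]);TH=.0245
RR=np.array([[np.cos(TH),-np.sin(TH)],[np.sin(TH),np.cos(TH)]])
def at(x,y,ztip): return np.r_[O+RR@[x,y],ztip+ctrl.tcp_to_tips]
E
python3 - <<'E'
from h import *
def rep(s):
    st=sensors.read_state();print(s,np.round(st["force"],2),st["eef_pos"].round(1) if hasattr(st["eef_pos"],'round') else st["eef_pos"],round(st["t"],1))
ctrl.gripper_to(0); print(ctrl.tcp_to_tips, sensors.read_state()["grip_width"])
ctrl.move_ptp(at(63,-125,85),toolR(TH)); ctrl.move_l(at(63,-125,60)); ctrl.hold(.2); rep("above")
print(ctrl.move_l(at(63,-125,51),vel=30,threshold=8)); ctrl.hold(.15); rep("F")
for y,n in((-100,"FE"),(-75,"E"),(-50,"ED"),(-25,"D")):
    ctrl.move_l(at(63,y,51),vel=60); ctrl.hold(.12); rep(n)
ctrl.move_l(at(63,-25,95)); rep("up")
E
```

```text
25.0 -0.06644113315849204
above [0.57 0.09 0.85] [ 621.5 -140.7   86.7] 4.6
False
F [-0.27  0.56 -0.07] [ 620.6 -140.8   76. ] 5.2
FE [-0.33  0.05  0.29] [ 620.  -115.9   76.1] 5.9
E [-0.26 -0.67  1.05] [619.4 -90.9  76.1] 6.6
ED [-0.18  0.39  0.23] [618.8 -65.9  76.1] 7.3
D [-0.49 -1.2  -0.13] [618.2 -40.9  76.1] 8.0
up [ 0.3   0.51 -0.6 ] [618.5 -41.1 120.6] 8.4
```

No key force showed, so the closed tips must sit higher than assumed. I'll step down on F to find the contact height.

```bash
cat >> h.py <<'E'
def avgf(n=8):
    f=[]
    for _ in range(n): ctrl.hold(.02); f.append(sensors.read_state()["force"])
    return np.mean(f,0)
E
python3 - <<'E'
from h import *
ctrl.move_l(at(63,-125,70)); ctrl.move_l(at(63,-125,58)); f0=avgf(15); print(f0.round(2))
for z in np.arange(53,36,-1.):
    hit=ctrl.move_l(at(63,-125,z),vel=30,threshold=10); f=avgf()-f0; print(z,hit,f.round(2))
    if f[2]>2.2 or hit: break
s=sensors.read_state();print(s["eef_pos"],s["t"])
E
```

```text
[-0.02  0.12  0.4 ]
53.0 False [ 0.22  0.18 -0.28]
52.0 False [ 0.22 -0.45 -0.43]
51.0 False [ 0.3   0.11 -0.27]
50.0 False [ 0.13  0.16 -0.25]
49.0 False [ 0.03 -0.06 -0.45]
48.0 False [-0.11 -0.16 -0.37]
47.0 False [-0.12 -0.35 -0.4 ]
46.0 False [-0.    0.04 -0.47]
45.0 False [ 0.19 -0.06 -0.43]
44.0 False [-0.19 -0.05 -0.35]
43.0 False [-0.09 -0.2  -0.42]
42.0 False [ 0.22 -0.02 -0.39]
41.0 False [-0.02 -0.22 -0.65]
40.0 False [ 0.   -0.29 -0.26]
39.0 False [-0.03 -0.17 -0.33]
38.0 False [-0.13 -0.14 -0.59]
37.0 False [ 0.11 -0.38 -0.3 ]
[ 620.55316321 -140.72557386   62.00828674] 16.325
```

Run:
```python
from h import *
im,d,_=look("w2"); s,_=optics.grab_frame("side")
c=cv2.resize(s[150:310,220:400],None,fx=2.6,fy=2.6,interpolation=cv2.INTER_CUBIC); w=cv2.resize(im,None,fx=.58,fy=.58)
o=np.zeros((max(len(c),len(w)),c.shape[1]+w.shape[1],3),np.uint8);o[:len(c),:c.shape[1]]=c;o[:len(w),c.shape[1]:]=w
print(o.shape);cv2.imwrite("pics/m2.png",o[...,::-1])
```

```text
(416, 793, 3)
```

View pics/m2.png

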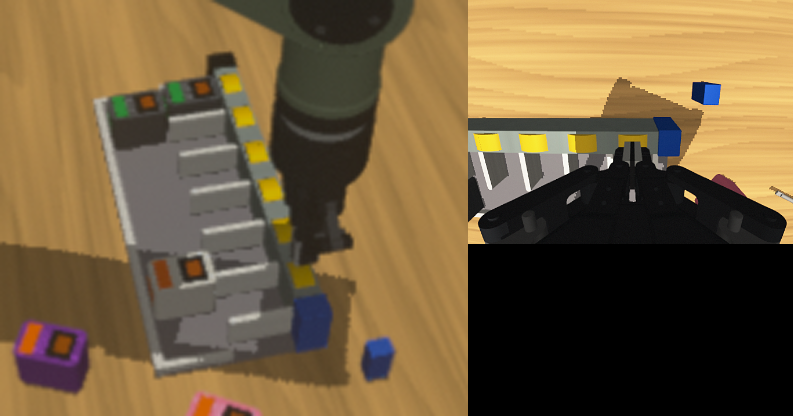

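Run:
```python
from h import *
f=np.load("w2.npz");im,d,p,R=f["im"],f["d"],f["p"],f["R"]
T=np.array(optics.camera_params("wrist")["T_tool_cam"]);K=np.array(optics.camera_params("wrist")["mtx"])
k=optics.camera_params("wrist")["k1"]
for z in(0,6,15,25):
    c=np.linalg.inv(T)@[0,0,z,1]; print("tool",z,cv2.projectPoints(c[None,:3],np.zeros(3),np.zeros(3),K,np.array([k,0,0,0,0.]))[0].ravel().round(),c[2].round())
q=optics.camera_params("side");sd=optics.grab_frame("side");np.savez("s2.npz",im=sd[0],d=sd[1])
for z in (25,12,0):
    X=p+R@[0,0,z];c=np.array(q["R"])@X+q["t"]
    print(X.round(),cv2.projectPoints(c[None],np.zeros(3),np.zeros(3),np.array(q["mtx"]),np.array([q["k1"],0,0,0,0.]))[0].ravel().round(),c[2].round())
b=blobs(im,(22,120,60),(35,255,255),60);print([(c.round(),a) for c,a in b])
# wrist depth -> tool frame of finger pixels near centre
v,u=np.mgrid[235:330:6,255:312:5];uv=np.c_[u.ravel(),v.ravel()]
P=(wworld(d,uv,(p,R))-p)@R
for row in range(len(u)): print(v[row,0],[tuple(x) for x in P[row*u.shape[1]:(row+1)*u.shape[1]:2].round().astype(int).tolist()])
s=cv2.resize(im[190:420,180:400],None,fx=2,fy=2);cv2.imwrite("pics/w2c.png",s[...,::-1])
s=cv2.resize(sd[0][190:290,290:400],None,fx=5,fy=5);cv2.imwrite("pics/s2c.png",s[...,::-1])
```

```text
tool 0 [283. 255.] 163.0
tool 6 [283. 250.] 169.0
tool 15 [283. 244.] 178.0
tool 25 [283. 238.] 187.0
[ 621. -141.   37.] [335. 258.] 893.0
[ 621. -141.   50.] [336. 255.] 883.0
[ 621. -141.   62.] [336. 252.] 874.0
[(array([ 34., 245.]), np.int32(1280)), (array([113., 246.]), np.int32(1414)), (array([197., 247.]), np.int32(1496)), (array([284., 240.]), np.int32(803)), (array([501., 332.]), np.int32(163))]
235 [(7, -16, 13), (7, -10, 11), (8, -5, 10), (8, 1, 9), (8, 6, 9), (7, 12, 12)]
241 [(3, -16, 14), (4, -10, 10), (4, -5, 10), (5, 1, 9), (5, 6, 9), (3, 12, 12)]
247 [(-1, -16, 13), (0, -10, 11), (12, -4, -16), (11, 1, -16), (11, 6, -15), (0, 12, 12)]
253 [(-5, -16, 13), (-4, -10, 11), (11, -4, -22), (11, 1, -21), (11, 5, -22), (-4, 12, 12)]
259 [(7, -13, -21), (7, -8, -21), (12, -4, -29), (11, 1, -28), (11, 5, -28), (8, 10, -22)]
265 [(7, -13, -26), (7, -8, -27), (11, -3, -35), (11, 1, -34), (11, 5, -35), (7, 10, -27)]
271 [(7, -12, -32), (7, -8, -32), (11, -3, -40), (12, 1, -41), (11, 5, -40), (7, 9, -32)]
277 [(7, -12, -38), (12, -7, -46), (11, -3, -45), (11, 1, -45), (11, 4, -45), (12, 8, -47)]
283 [(13, -10, -53), (14, -7, -54), (12, -3, -51), (8, 1, -45), (12, 4, -51), (13, 8, -53)]
289 [(12, -10, -56), (12, -6, -55), (12, -3, -55), (6, 1, -45), (13, 4, -56), (12, 7, -55)]
295 [(13, -9, -61), (12, -6, -59), (12, -3, -59), (4, 1, -45), (13, 4, -60), (12, 7, -59)]
301 [(13, -9, -64), (13, -6, -65), (10, -3, -59), (1, 1, -46), (13, 4, -63), (12, 7, -63)]
307 [(18, -8, -75), (17, -5, -74), (5, -3, -55), (-1, 1, -46), (12, 4, -66), (17, 6, -73)]
313 [(17, -8, -77), (17, -5, -77), (3, -3, -56), (-5, 1, -44), (14, 3, -72), (17, 6, -77)]
319 [(17, -8, -80), (17, -5, -79), (0, -3, -56), (68, 0, -150), (11, 3, -71), (17, 6, -79)]
325 [(18, -7, -83), (18, -5, -82), (-2, -3, -56), (-10, 1, -45), (10, 3, -72), (17, 6, -82)]
```

View pics/s2c.png

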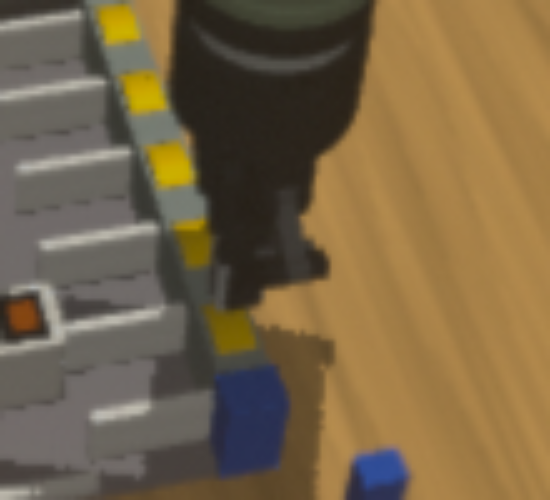

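Wrist depth shows the rail 9–12 mm ahead of the TCP, but the closed fingertips end at about tool z = -12. The side view agrees. So the stated `tcp_to_tips` of 25 doesn't hold, and I keep probing down under force guard to measure the real value.

Run:
```python
from h import *
f0=avgf(12)
for z in np.arange(60,32,-1.):
    p=at(63,-125,0);p[2]=z
    hit=ctrl.move_l(p,vel=30,threshold=10); f=avgf(5)-f0
    if hit or abs(f[2])>.5 or z%5==0: print(z,hit,f.round(2))
    if f[2]>2.2 or hit: break
s=sensors.read_state();print(s["eef_pos"].round(2),s["t"])
```

```text
60.0 False [ 0.1  -0.06 -0.08]
58.0 False [ 0.29 -0.18  0.53]
56.0 False [-0.09 -0.38  0.53]
55.0 False [ 0.46 -0.44 -0.13]
50.0 False [0.37 0.18 0.28]
45.0 False [ 0.01 -0.31  0.36]
44.0 False [0.14 0.18 1.01]
43.0 False [0.25 0.22 1.52]
42.0 False [ 0.81 -0.03  2.29]
[ 620.69 -140.78   42.13] 23.0083
```

The real tip is at tool z ≈ -9, and key F is now down about 3.3 mm. I'll slide on at this height.

```bash
sed -i 's/ztip+ctrl.tcp_to_tips\]/ztip-9.2]/' h.py
python3 - <<'E'
from h import *
f=avgf(4);print("F",f.round(2))
for y,n in((-100,"FE"),(-75,"E"),(-50,"ED"),(-25,"D")):
    p=at(63,y,0);p[2]=41.7
    ctrl.move_l(p,vel=60); print(n,avgf(6).round(2))
ctrl.move_l(at(63,-25,85)); print("up",avgf(6).round(2))
# down behind the logger's outer side, closed fingers
ctrl.move_l(at(-37,-145,85),vel=200)
im,d,pose=look("w3"); print(sensors.read_state()["t"])
E
```

```text
F [ 0.59 -0.25  2.22]
FE [-0.25  1.54  2.68]
E [0.28 2.21 3.2 ]
ED [-0.23  1.58  1.71]
D [0.13 2.22 2.81]
up [-0.14 -0.02 -0.13]
27.2
```

All three keys gave 2.2–3.2 N, which is 3 mm or more each. Now I push the logger along the track, stopping short to measure.

Run:
```python
from h import *
ctrl.move_l(at(-37,-141,60),vel=200); print(ctrl.move_l(at(-37,-141,17),vel=80,threshold=8),avgf(4).round(2))
print(ctrl.move_l(at(-37,-63,17),vel=60,threshold=15)); print(avgf(4).round(2),sensors.read_state()["t"])
im,d,pose=look("w4")
cv2.imwrite("pics/w4.png",im[...,::-1])
q=logger_top(d,pose,O,TH);print(q[:3], q[3].min(0),q[3].max(0))
```

```text
False [ 0.11 -0.08  0.16]
False
[-0.1  -0.48 -0.14] 29.7417
(((-35.63922882080078, -44.48918914794922), (54.77565002441406, 64.01454162597656), 2.2638447284698486), np.float64(47.7909144936325), np.int64(6863)) [-64.17742266 -76.29843614] [ -9.06314869 -12.44685581]
```

View pics/w4.png

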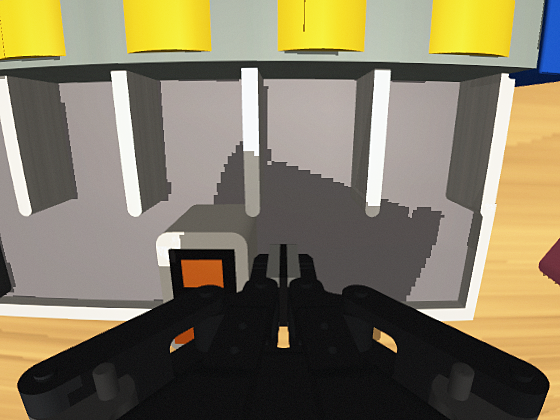

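The logger is square in the track at y ≈ -30. It needs about 5 mm more, then I go round to the front and push it in.

Run:
```python
from h import *
ctrl.move_l(at(-37,-57.6,17),vel=40,threshold=15)
ctrl.move_l(at(-37,-66,17),vel=60); ctrl.move_l(at(-37,-66,75),vel=150)
ctrl.move_l(at(-110,-25,75),vel=200)
im,d,pose=look("w5"); q=logger_top(d,pose,O,TH);print(q[:3])
x,y=q[0][0]; print(sensors.read_state()["t"])
if abs(y+25)<5:
    ctrl.move_l(at(-100,-25,22),vel=120)
    print(ctrl.move_l(at(-14,-25,22),vel=50,threshold=9)); print(avgf(3).round(1),((np.array(sensors.read_state()["eef_pos"])[:2]-O)@RR).round(1))
    look("w6");
    ctrl.move_l(at(-40,-25,22),vel=120); ctrl.move_l(at(-40,-25,110),vel=150); ctrl.hold(.1)
    im,d,pose=look("w7"); q=logger_top(d,pose,O,TH);print(q[:3],sensors.read_state()["t"])
```

```text
(((-37.34941482543945, -25.699234008789062), (56.36553192138672, 36.189537048339844), 0.014835433103144169), np.float64(47.666797252240144), np.int64(7273))
31.5167
False
[-5.9 -0.2  3.8] [-16.4 -24.9]
(((21.30164337158203, -25.336652755737305), (35.75166702270508, 53.301082611083984), 89.19979095458984), np.float64(47.67718158587752), np.int64(4643)) 35.3333
```

View pics/w7.png

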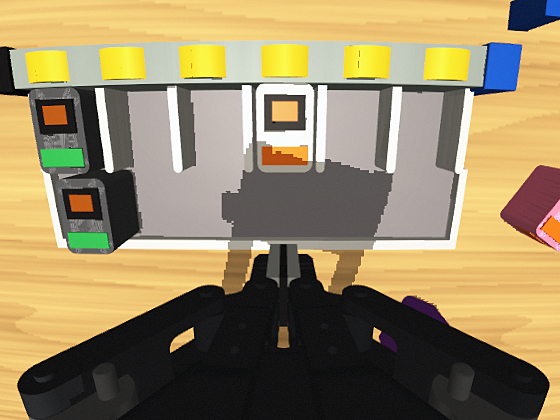

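The logger is in bay D, the third from the blue end. Its front edge is at rack x ≈ -5 (home), its y is -25.3, and it is square. The push ended at 5.9 N against the back, nothing else has moved, and the arm is clear.

```bash
python3 -c "
from h import *
print(ctrl.finish_job())"
```

```text
the job is handed in; nothing more can be done
None
```

Keys F, E and D were dipped in order and the white logger is fully home in bay D, the third from the blue end; the job is handed in at about 35 s, but no verdict came back.

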